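Set the line-laser guide against the board and switch it on

TASK

The little line-laser guide was left standing on its head near the plywood craft board. Turn it right way up and stand it on the table with its lens face flush against the edge of the board nearest the robot, at about the middle of that edge; then, while it stands there, press the button on its top fully down and let it spring back. Leave the guide standing flush, and leave the desk things around it where they are.

Things in the scene. Friction and masses are not known exactly. Their poses are not given: they have to be found in the camera images.
- guide: Loose grey plastic block, 44 mm deep (x), 56 wide (y), 64 tall (z), 0.25 kg. Origin: centre of its underside (dark rubber foot); z points from foot to button end, so it points down at the start, origin 64 mm up. The +x face has a small flush lens 40 mm above the foot; all sides are flat and it rests on any. Button end: two ridges 10 mm high, 5 thick, along x at both sides, the button between them.
- guide_face (a point): Middle of the lower edge of the guide's lens face: 22 mm from the guide's origin along its +x, at foot height. Axes as the guide's.
- guide_button (a joint): Travel of the guide's push button along the guide's -z: 0 = up, 0.006 m = fully down. Spring: starts to move at 2.5 N, fully down at 5 N.
- guide_button_top (a point): Centre of the round button's top face (30 mm diameter), on the guide's z axis, 62.5 mm above the foot when up (1.5 mm below the tops of the guard ridges).
- board: Plywood craft board fixed on the table, 200 mm (its x) by 280 mm (its y), 12 mm thick, a sheet of paper on it. Origin: centre of its underside; its x axis points away from the robot, square to the near edge; z up.
- board_edge (a point): Middle of the board's near edge (the long edge facing the robot), at table height, 100 mm from the board's origin along its -x. Axes as the board's. The guide's lens face goes against this edge face, the guide standing on the table on the robot's side of it.
- dispenser: Bystander: black plastic tape dispenser, 145 x 60 mm, 87 mm tall, loose. Origin: centre of its underside.
- tumbler: Bystander: glass tumbler, 76 mm across, 100 mm tall, with pens standing up to 170 mm, loose. Origin: centre of its underside.
- remover: Bystander: small chrome staple remover, about 65 x 28 x 37 mm, loose. Origin: centre of its underside.
- craftbox: Bystander: mint-green latched craft box, 154 x 204 mm, 90 mm tall (106 mm with its handle), loose. Origin: centre of its underside.

How it is judged:
By the outcome, as a careful person would: the job done as asked, in the order asked, and still so for the second after the job is handed in, with the robot touching nothing.
It also fails if it takes over 72 s, if anything falls off the work surface, if the arm or the gripper's body presses on something with over 40 N, if the wrist force passes 120 N, or if a joint passes its speed limit or range.

ROBOT

A 6-joint arm with a two-finger parallel gripper is mounted at the origin on the work surface. World frame = base frame: x ahead of the robot, y to its left, z up, the work surface at z = 0. Lengths are in m, angles in rad, forces in N, time in s.
With the tool pointing down it reaches from about 0.375 to 0.9 m from the base axis. Payload 3.1 kg.
Tool frame: the origin (TCP) lies at the very end of the fingers, on their centre line; the grasp point (between the pads) lies 19 mm behind it (bot.grasp_offset is the distance from the TCP to the grasp point, in m); x points along the fingers, y is the direction in which the jaws open and shut, and the axes are right-handed (so a half turn about x gives the same grasp; the last joint's range is limited). The gripper opens to 85 mm and grips with 20 to 120 N. Pads are 22 mm wide; open, the fingers measure 114 mm over their backs; the gripper's body (76 mm by 85 mm) begins 54 mm behind the grasp point. The pads swing forward as they close: fully open they stand 13 mm farther back than shut.
Start: joints at [-1.361, 0.527, 1.433, -0, 1.181, -0.178], TCP at [0.236, -0.579, 0.231] pointing down, gripper open.
Joint ranges: [-3.08, 3.08], [-0.75, 2.2], [0.22, 2.44], [-1.43, 4.57], [0, 2.65], [-2.85, 2.85]. Speed limits (rad/s): [2.79, 2.79, 3.14, 3.14, 3.14, 3.14].

INTERFACE

Orientations are given as a unit quaternion [w, x, y, z].
In Python, from cell import monitor, optics, finish_job, bot gives the robot as it stands. The module is installed in compiled form; this text tells all that it offers.
- The arm moves only by the tool jog_arm, never from a script. Its arguments are lists of equal length, an entry for each row: "dp": the shift along the tool's x, y, z normalised to -1 to 1, where 1 is 1 m, a list of three; "delta_rot": the turn, a rotation vector about the tool's x, y, z normalised to -1 to 1, where 1 is 180 degrees, a list of three; "fingers": the opening, from -1 (shut) to 1 (fully open), so that 0 is half open. In form: {"dp": [[tx, ty, tz], ...], "delta_rot": [[rx, ry, rz], ...], "fingers": [fingers, ...]}. A call has 1 to 5 rows; each row is the pose to reach, as a shift and turn from the pose commanded when the call began, along the tool's axes at that moment, turning the shorter way round; what a row does not reach only later rows make up. A row lasts 1/10 s, in which the tool goes at most 50 mm and 8.59 degrees, less where a joint would pass 70% of its speed; a pose out of reach is approached as far as the arm can. A call with a number of a shift or a turn outside -1 to 1 is refused whole. A call with a gripper value outside its range is refused whole. The fingers move at their own pace and stop on an object; "force" is the grip in N (left out, the last holds). Time passes only in rows, so rows that repeat a pose let the fingers close. It gives the time, the measured TCP pose, the force and the opening at its end, in the units of the state.
- monitor.sense(): the state, without advancing time (a new reading comes with each control period).
- optics.capture(name): name is "scene" or "top"; returns the picture (384x512x3 uint8, red, green, blue); there is no depth.
- optics.get_calibration(name): a dict with "intrinsics" (3x3 intrinsics, pixels), "position" and "orientation" of the camera in the world. Camera axes: x right, y down, z forward; pixel columns grow to the right and rows downward; lengths in m; the calibration is good to about 2 mm. A picture is of the moment at which its call begins. get_calibration takes no time and is no camera call.
- finish_job(): hands the job in, once; it reports no verdict.
The state is a dict: "time_s": time; "q": joint angles; "joint_velocities": joint speeds; "joint_torque": joint torques, N m; "position": TCP position; "orientation": TCP orientation; "wrist_force": force on the tool from outside, world axes, zero at the start; "wrist_torque": the same for the moment, N m; "opening": finger opening in m.
Only numpy, scipy, OpenCV 4.12 (cv2) and the standard library are available. Lean on these libraries where they do the work, as an engineer would, in place of code of your own. Each camera call takes 0.05 s, during which the arm holds its last target. There are 200 camera calls.

## Working session

There is one attempt and no reset: what is moved stays moved. The work goes in short steps, Python scripts to look and compute and a tool call to move; the robot and the scene stay as the last step left them, time stands still between calls to the robot, and variables do not carry over. Pictures are saved under pics/ and viewed, about 8 in all and at most 12, crops included, and the job is handed in when it is done.

Besides the shell and the picture viewer there is one more tool, called after "Emit:" by a JSON object that holds its "op" and its "data", one argument or row to a line. jog_arm: Moves the arm, as the interface text tells. Its arguments: {"type":"object","properties":{"dp":{"type":"array","items":{"type":"array","items":{"type":"number"}}},"delta_rot":{"type":"array","items":{"type":"array","items":{"type":"number"}}},"fingers":{"type":"array","items":{"type":"number"}},"force":{"type":"number"}},"required":["dp","delta_rot","fingers"]}

```bash
mkdir -p pics; python3 - <<'E'
from cell import monitor, optics, bot
import cv2
for n in("scene","top"):
    im=optics.capture(n); cv2.imwrite(f"pics/{n}0.png",im[:,:,::-1])
    c=optics.get_calibration(n); print(n,c)
print(monitor.sense(), bot.grasp_offset)
E
```

```text
scene {'intrinsics': array([[439.42814785,   0.        , 245.98437877],
       [  0.        , 439.42814785, 188.8149941 ],
       [  0.        ,   0.        ,   1.        ]]), 'position': array([1.20519064, 0.50618022, 1.03590335]), 'orientation': array([-0.13937318,  0.38386974,  0.85550864, -0.31831447])}
top {'intrinsics': array([[347.98765035,   0.        , 250.92872076],
       [  0.        , 347.98765035, 190.80673981],
       [  0.        ,   0.        ,   1.        ]]), 'position': array([ 0.51106456, -0.05915765,  0.99187107]), 'orientation': array([ 0.03496677, -0.70176524,  0.71113018, -0.02442818])}
{'time_s': 0.1, 'q': array([-1.36153553e+00,  5.28352408e-01,  1.43382802e+00,  2.61015173e-06,
        1.18138685e+00, -1.78506418e-01]), 'joint_velocities': array([ 0.00187756, -0.00267011, -0.00320707, -0.0002897 ,  0.00018633,
        0.00036047]), 'joint_torque': array([-1.16852341e-03, -4.43304563e+01, -1.78586304e+01, -2.57857437e-04,
        3.91297144e-03, -3.74277164e-06]), 'position': array([ 0.23620991, -0.5779244 ,  0.23042712]), 'orientation': array([-0.13554062, -0.69384784, -0.13693675,  0.6938676 ]), 'wrist_force': array([-0.21252688, -0.57307144, -0.34216761]), 'wrist_torque': array([-0.01938156,  0.05258194, -0.05232494]), 'opening': 0.08573672246543913} 0.0187
```

View pics/scene0.png

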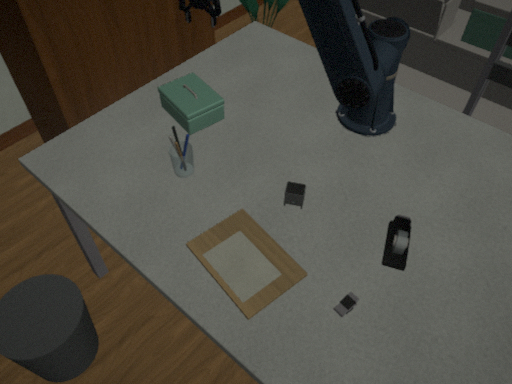

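View pics/top0.png

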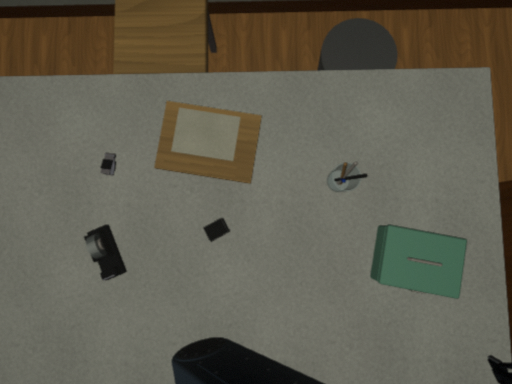

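```bash
cat > h.py <<'E'
import numpy as np, cv2
from scipy.spatial.transform import Rotation as R
from cell import optics, monitor
def cal(n):
    c=optics.get_calibration(n); q=c["orientation"]
    return c["intrinsics"],R.from_quat(np.r_[q[1:],q[0]]).as_matrix(),c["position"]
def ray(n,uv,z):
    K,M,p=cal(n); d=M@np.linalg.solve(K,[uv[0],uv[1],1]); return p+d*(z-p[2])/d[2]
def proj(n,P):
    K,M,p=cal(n); v=K@(M.T@(np.asarray(P)-p)); return v[:2]/v[2]
def crop(im,u,v,w,h,s,f): cv2.imwrite(f,cv2.resize(im[v:v+h,u:u+w],None,fx=s,fy=s,interpolation=cv2.INTER_CUBIC))
def tool():
    s=monitor.sense(); q=s["orientation"]; return s,s["position"],R.from_quat(np.r_[q[1:],q[0]])
E
python3 - <<'E'
from h import *
t=cv2.imread("pics/top0.png"); s=cv2.imread("pics/scene0.png")
g=t.max(2)
# board: saturated brown region
hsv=cv2.cvtColor(t,cv2.COLOR_BGR2HSV)
m=((hsv[:,:,1]>70)).astype(np.uint8); m[:90]=0;m[200:]=0;m[:,:140]=0;m[:,280:]=0
cs=max(cv2.findContours(m,0,1)[0],key=cv2.contourArea); hu=cv2.convexHull(cs)
b=cv2.approxPolyDP(hu,6,True)[:,0]; print("board px",b.tolist())
for p in b: print(ray("top",p,.012).round(4))
r=cv2.minAreaRect(np.array([ray("top",p,.012)[:2]*1000 for p in hu[:,0]],np.float32)); print(r)
m=(g<70).astype(np.uint8); m[:205]=0;m[255:]=0;m[:,:195]=0;m[:,240:]=0
for th in(45,55,65):
    mm=((g<th)&(m>0)).astype(np.uint8)
    cs=max(cv2.findContours(mm,0,1)[0],key=cv2.contourArea)
    W=np.array([ray("top",p,.064)[:2]*1000 for p in cs[:,0]],np.float32); print(th,cv2.minAreaRect(W),cv2.boxPoints(cv2.minAreaRect(W)).round().tolist())
a=cv2.resize(s[170:220,270:320],(500,500),interpolation=cv2.INTER_CUBIC); c=cv2.resize(t[205:255,190:240],(500,500),interpolation=cv2.INTER_CUBIC)
o=np.clip(np.hstack([a,c]).astype(float)*1.8,0,255).astype(np.uint8)
cv2.imwrite("pics/c1.png",cv2.resize(o,(800,400)))
E
```

```text
board px [[166, 101], [260, 115], [250, 182], [154, 167]]
[0.8585 0.1979 0.012 ]
[ 0.8122 -0.0739  0.012 ]
[ 0.6188 -0.0427  0.012 ]
[0.6657 0.2308 0.012 ]
((738.3305053710938, 76.88052368164062), (280.00567626953125, 200.72633361816406), 80.04926300048828)
45 ((489.03582763671875, 47.62158203125), (40.24349594116211, 55.72691345214844), 26.537256240844727) [[459.0, 64.0], [483.0, 14.0], [519.0, 32.0], [495.0, 82.0]]
55 ((488.2977294921875, 47.91278076171875), (41.451358795166016, 56.910789489746094), 26.54322052001953) [[457.0, 64.0], [482.0, 13.0], [520.0, 32.0], [494.0, 83.0]]
65 ((488.6753845214844, 47.4817008972168), (42.546504974365234, 58.67978286743164), 27.87338638305664) [[456.0, 63.0], [484.0, 12.0], [521.0, 31.0], [494.0, 83.0]]
```

View pics/c1.png

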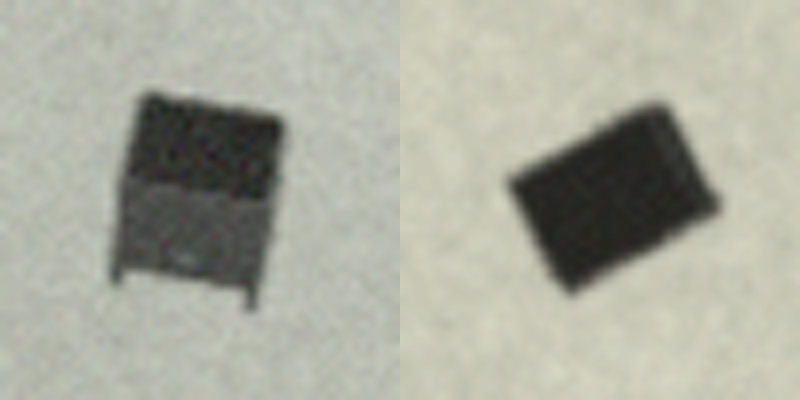

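The scene camera sees the guide at about (295,195) with its lens on the visible face, and the top view shows its foot at about (217,230). That puts guide +x at a yaw of about 27° and the board's x axis at about -10°. I'll turn the guide over in two 90° steps about its x axis, gripping the x faces with a ±45° lean.

```bash
cat >> h.py <<'E'
GO=.0187
def ori(yaw,lean,s):
    # tool y = s*guide-x axis (yaw deg); lean deg: tool points towards +l (left of yaw) if >0
    y=np.radians(yaw); L=np.radians(lean)
    a=np.array([np.cos(y),np.sin(y),0]); l=np.array([-a[1],a[0],0])
    d=np.sin(L)*l-np.cos(L)*np.array([0,0,1.]); ty=s*a
    return R.from_matrix(np.c_[d,ty,np.cross(d,ty)])
def plan(G,Rt,back=0):
    s,p,Rc=tool(); d=Rt.apply([1,0,0]); P=np.asarray(G)+d*(GO-back)
    dp=Rc.inv().apply(P-p); rv=(Rc.inv()*Rt).as_rotvec()
    print("dp",dp.round(4).tolist(),"rot",(rv/np.pi).round(4).tolist(),"| mm",round(1000*np.linalg.norm(dp)),"deg",round(np.degrees(np.linalg.norm(rv)),1),"TCP",P.round(3))
def wrist(Rt,q1,q23):
    M=R.from_euler('ZY',[q1,q23-np.pi/2]); return M.inv()*Rt
E
python3 - <<'E'
from h import *
s,p,Rc=tool(); q=s["q"]; print(Rc.as_matrix().round(3))
M=R.from_euler('ZY',[q[0],q[1]+q[2]-np.pi/2])*R.from_euler('XYX',q[3:]); print(M.as_matrix().round(3))
C=M.inv()*Rc; print("C",C.as_matrix().round(3))
for sg in(1,-1):
  for yaw,q1 in((27,.1),(-10,.19)):
    for lean in(45,0,-45):
      W=(wrist(ori(yaw,lean,sg),q1,1.95)*C.inv()).as_euler('XYX'); print(sg,yaw,lean,W.round(2))
G=np.array([.4885,.0476,.034])
E
```

```text
[[-0.     0.378 -0.926]
 [ 0.002 -0.926 -0.378]
 [-1.    -0.002 -0.   ]]
[[-0.     0.926  0.378]
 [ 0.002  0.378 -0.926]
 [-1.     0.    -0.002]]
C [[ 1. -0.  0.]
 [ 0.  0. -1.]
 [ 0.  1.  0.]]
1 27 45 [ 0.72  1.55 -0.52]
1 27 0 [-0.    1.19 -0.37]
1 27 -45 [-0.86  1.05  0.03]
1 -10 45 [ 0.86  1.05 -0.03]
1 -10 0 [0.   1.19 0.36]
1 -10 -45 [-0.72  1.54  0.52]
-1 27 45 [0.72 1.55 2.62]
-1 27 0 [0.   1.19 2.77]
-1 27 -45 [-0.86  1.05 -3.11]
-1 -10 45 [0.86 1.05 3.11]
-1 -10 0 [ 0.    1.19 -2.78]
-1 -10 -45 [-0.72  1.54 -2.62]
```

```bash
python3 - <<'E'
from h import *
plan([.40,-.33,.25],ori(-22,10,1))
E
```

```text
dp [-0.0007, -0.1699, -0.2476] rot [-0.2537, 0.0522, -0.0217] | mm 300 deg 46.8 TCP [ 0.401 -0.327  0.232]
```

Emit:
{"op": "jog_arm", "data": {
  "dp": [
    [0,-0.17,-0.247],
    [0,-0.17,-0.247],
    [0,-0.17,-0.247],
    [0,-0.17,-0.247],
    [0,-0.17,-0.247]
  ],
  "delta_rot": [
    [-0.254,0.052,-0.022],
    [-0.254,0.052,-0.022],
    [-0.254,0.052,-0.022],
    [-0.254,0.052,-0.022],
    [-0.254,0.052,-0.022]
  ],
  "fingers": [1,1,1,1,1]
}}

```text
time_s: 0.6
position: [0.374, -0.3675, 0.231]
orientation: [0.344, 0.643, 0.408, -0.549]
wrist_force: [1.0, -0.7, -0.0]
opening: 0.0855
```

```bash
python3 - <<'E'
from h import *
s,p,Rc=tool();print(s["time_s"],p,s["q"])
plan([.44,-.03,.2],ori(27,30,1))
plan([.4885,.0476,.032],ori(27,45,1),.12)
E
```

```text
0.6 [ 0.37396203 -0.36749148  0.23103596] [-1.06429092  0.4227836   1.64318431  0.13811902  1.17745576 -0.67985624]
dp [0.1014, -0.0923, -0.3269] rot [-0.2762, 0.1065, -0.0967] | mm 354 deg 56.1 TCP [ 0.436 -0.022  0.184]
dp [0.1868, -0.0172, -0.3551] rot [-0.2639, 0.1838, -0.1333] | mm 402 deg 62.7 TCP [ 0.521 -0.016  0.104]
```

Emit:
{"op": "jog_arm", "data": {
  "dp": [
    [0.1,-0.09,-0.3],
    [0.1,-0.09,-0.3],
    [0.1,-0.09,-0.3],
    [0.1,-0.09,-0.3],
    [0.1,-0.09,-0.3]
  ],
  "delta_rot": [
    [-0.25,0.1,-0.1],
    [-0.25,0.1,-0.1],
    [-0.25,0.1,-0.1],
    [-0.25,0.1,-0.1],
    [-0.25,0.1,-0.1]
  ],
  "fingers": [1,1,1,1,1]
}}

```text
time_s: 1.1
position: [0.4146, -0.1243, 0.1924]
orientation: [0.403, 0.507, 0.681, -0.343]
wrist_force: [0.8, -0.5, -0.9]
opening: 0.0857
```

Emit:
{"op": "jog_arm", "data": {
  "dp": [
    [0,0,0],
    [0,0,0]
  ],
  "delta_rot": [
    [0,0,0],
    [0,0,0]
  ],
  "fingers": [1,1]
}}

```text
time_s: 1.3
position: [0.4145, -0.1251, 0.1922]
orientation: [0.403, 0.507, 0.68, -0.344]
wrist_force: [0.7, 0.4, -0.0]
opening: 0.0854
```

```bash
python3 - <<'E'
from h import *
s,p,Rc=tool();print(s["time_s"],p,s["q"])
plan([.4885,.0476,.032],ori(27,45,1),.12)
E
```

```text
1.3 [ 0.41452936 -0.12506573  0.19220267] [-0.70417878  0.49308772  1.75305211  0.21806452  1.31206174 -1.04348627]
dp [0.107, 0.1354, -0.0353] rot [-0.068, 0.1026, -0.025] | mm 176 deg 22.6 TCP [ 0.521 -0.016  0.104]
```

Emit:
{"op": "jog_arm", "data": {
  "dp": [
    [0.107,0.135,-0.035],
    [0.107,0.135,-0.035],
    [0.107,0.135,-0.035],
    [0.107,0.135,-0.035],
    [0.107,0.135,-0.035]
  ],
  "delta_rot": [
    [-0.068,0.1025,-0.025],
    [-0.068,0.1025,-0.025],
    [-0.068,0.1025,-0.025],
    [-0.068,0.1025,-0.025],
    [-0.068,0.1025,-0.025]
  ],
  "fingers": [1,1,1,1,1]
}}

```text
time_s: 1.8
position: [0.5218, -0.0174, 0.1015]
orientation: [0.326, 0.483, 0.787, -0.2]
wrist_force: [-0.2, -0.8, 0.5]
opening: 0.0854
```

```bash
python3 - <<'E'
from h import *
s,p,Rc=tool();print(s["time_s"],p,s["q"])
plan([.4885,.0476,.032],ori(27,45,1),.12)
plan([.4885,.0476,.032],ori(27,45,1),.006)
im=optics.capture("scene")
for P in ([.4885,.0476,.032],): print(proj("scene",P))
crop(np.clip(im[:,:,::-1]*1.7,0,255).astype(np.uint8),230,130,130,100,6,"pics/c2.png")
E
```

```text
1.8 [ 0.52182938 -0.01735561  0.10145898] [-0.4918272   0.84209871  1.49895353  0.4181186   1.49523044 -1.14581154]
dp [-0.0006, -0.0002, -0.0025] rot [-0.0005, -0.0002, -0.0003] | mm 3 deg 0.1 TCP [ 0.521 -0.016  0.104]
dp [0.1134, -0.0003, -0.0024] rot [-0.0005, -0.0002, -0.0003] | mm 113 deg 0.1 TCP [0.484 0.056 0.023]
[293.57381483 194.37415291]
```

View pics/c2.png

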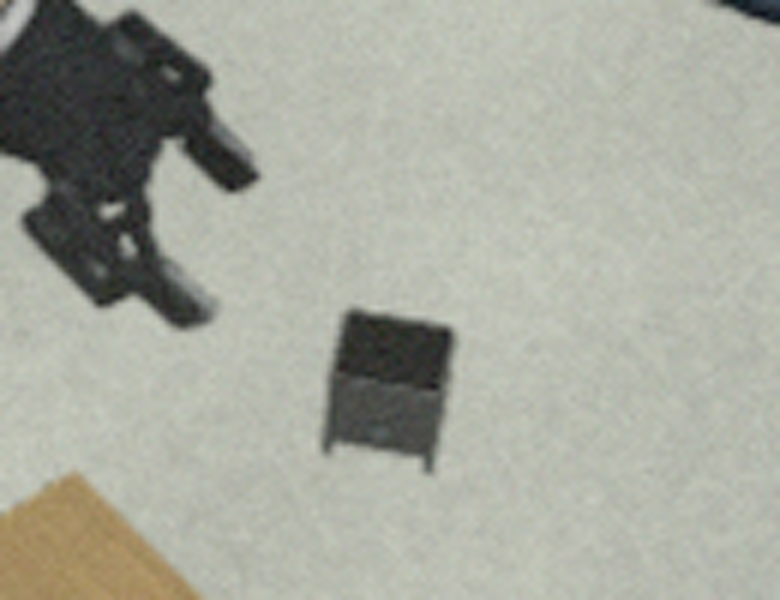

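The fingers at about (270,165) are lined up, and the guide's centre at about (295,194) matches the estimate within 1–2 px. I'll move in along the tool axis and grip.

Emit:
{"op": "jog_arm", "data": {
  "dp": [
    [0.04,0,-0.0025],
    [0.08,0,-0.0025],
    [0.1,0,-0.0025],
    [0.113,0,-0.0025],
    [0.113,0,-0.0025]
  ],
  "delta_rot": [
    [0,0,0],
    [0,0,0],
    [0,0,0],
    [0,0,0],
    [0,0,0]
  ],
  "fingers": [1,1,1,1,1]
}}

```text
time_s: 2.35
position: [0.4834, 0.0546, 0.0263]
orientation: [0.326, 0.484, 0.787, -0.2]
wrist_force: [-0.3, 0.6, 0.4]
opening: 0.0853
```

Emit:
{"op": "jog_arm", "data": {
  "dp": [
    [0,0,0],
    [0,0,0],
    [0,0,0],
    [0,0,0],
    [0,0,0]
  ],
  "delta_rot": [
    [0,0,0],
    [0,0,0],
    [0,0,0],
    [0,0,0],
    [0,0,0]
  ],
  "fingers": [-0.2,-0.2,-0.2,-0.2,-0.2],
  "force": 40
}}

```text
time_s: 2.85
position: [0.4854, 0.0541, 0.0267]
orientation: [0.328, 0.484, 0.786, -0.2]
wrist_force: [1.7, -4.4, 6.2]
opening: 0.0438
```

Emit:
{"op": "jog_arm", "data": {
  "dp": [
    [0,0,0],
    [0,0,0],
    [0,0,0],
    [0,0,0],
    [0,0,0]
  ],
  "delta_rot": [
    [0,0,0],
    [0,0,0],
    [0,0,0],
    [0,0,0],
    [0,0,0]
  ],
  "fingers": [-0.5,-0.5,-0.5,-0.5,-0.5]
}}

```text
time_s: 3.35
position: [0.4854, 0.0541, 0.0267]
orientation: [0.328, 0.484, 0.786, -0.2]
wrist_force: [1.5, -4.0, 6.2]
opening: 0.0437
```

```bash
cat >> h.py <<'E'
def pl2(C,Rt,v):
    s,p,Rc=tool(); P=np.asarray(C)-Rt.apply(v)
    dp=Rc.inv().apply(P-p); rv=(Rc.inv()*Rt).as_rotvec()
    print("dp",dp.round(4).tolist(),"rot",(rv/np.pi).round(4).tolist(),"| mm",round(1000*np.linalg.norm(dp)),"deg",round(np.degrees(np.linalg.norm(rv)),1),"TCP",P.round(3))
E
python3 - <<'E'
from h import *
s,p,Rc=tool(); M=Rc.as_matrix(); print(M.round(3), "yaw",np.degrees(np.arctan2(M[1,1],M[0,1])),"lean",np.degrees(np.arccos(-M[2,0])))
v=Rc.inv().apply(np.array([.4885,.0476,.032])-p); print("v",v.round(4))
v[1]=0
pl2([.50,.06,.12],ori(20,20,1),v)
E
```

```text
[[-0.317  0.892  0.322]
 [ 0.63   0.452 -0.632]
 [-0.709  0.003 -0.705]] yaw 26.841494908437916 lean 44.84908668596517
v [-0.0088 -0.0002  0.0014]
dp [-0.0585, 0.0164, -0.0623] rot [0.0328, -0.1379, 0.0198] | mm 87 deg 25.8 TCP [0.499 0.064 0.112]
```

Emit:
{"op": "jog_arm", "data": {
  "dp": [
    [-0.02,0,-0.02],
    [-0.04,0,-0.04],
    [-0.058,0.016,-0.062],
    [-0.058,0.016,-0.062],
    [-0.058,0.016,-0.062]
  ],
  "delta_rot": [
    [0,0,0],
    [0,0,0],
    [0.033,-0.138,0.02],
    [0.033,-0.138,0.02],
    [0.033,-0.138,0.02]
  ],
  "fingers": [-0.5,-0.5,-0.5,-0.5,-0.5]
}}

```text
time_s: 3.85
position: [0.4983, 0.0641, 0.1117]
orientation: [0.472, 0.47, 0.669, -0.33]
wrist_force: [-0.7, -0.1, -3.8]
opening: 0.0435
```

```bash
python3 - <<'E'
from h import *
s,p,Rc=tool();print(s["q"],s["wrist_force"],s["opening"])
pl2([.53,.09,.13],ori(5,-10,1),[-.0088,0,.0014])
E
```

```text
[-0.26618289  0.61151951  1.78078861  0.33922492  0.97787392 -0.83645762] [-0.6931744  -0.10905393 -3.80026615] 0.043538392968228076
dp [-0.0043, 0.0386, -0.0158] rot [0.0833, -0.1638, 0.0064] | mm 42 deg 33.1 TCP [0.53  0.09  0.121]
```

Emit:
{"op": "jog_arm", "data": {
  "dp": [
    [-0.004,0.0386,-0.016],
    [-0.004,0.0386,-0.016],
    [-0.004,0.0386,-0.016],
    [-0.004,0.0386,-0.016]
  ],
  "delta_rot": [
    [0.083,-0.164,0.006],
    [0.083,-0.164,0.006],
    [0.083,-0.164,0.006],
    [0.083,-0.164,0.006]
  ],
  "fingers": [-0.5,-0.5,-0.5,-0.5]
}}

```text
time_s: 4.25
position: [0.5275, 0.0914, 0.12]
orientation: [0.557, 0.436, 0.494, -0.505]
wrist_force: [-0.3, -1.0, -4.0]
opening: 0.0434
```

```bash
python3 - <<'E'
from h import *
s,p,Rc=tool();print(s["q"],s["wrist_force"],s["opening"])
pl2([.555,.109,.08],ori(-10,-45,1),[-.0088,0,.0014])
E
```

```text
[ 0.03658383  0.58311734  1.73978295 -0.17884133  0.83122502  0.04798577] [-0.34525007 -0.99153548 -3.99872453] 0.043389113150344834
dp [0.0452, 0.0284, -0.0156] rot [0.0845, -0.2062, -0.0366] | mm 56 deg 40.6 TCP [0.554 0.104 0.073]
```

Emit:
{"op": "jog_arm", "data": {
  "dp": [
    [0.045,0.0285,-0.0155],
    [0.045,0.0285,-0.0155],
    [0.045,0.0285,-0.0155],
    [0.045,0.0285,-0.0155],
    [0.045,0.0285,-0.0155]
  ],
  "delta_rot": [
    [0.0845,-0.206,-0.0365],
    [0.0845,-0.206,-0.0365],
    [0.0845,-0.206,-0.0365],
    [0.0845,-0.206,-0.0365],
    [0.0845,-0.206,-0.0365]
  ],
  "fingers": [-0.5,-0.5,-0.5,-0.5,-0.5]
}}

```text
time_s: 4.75
position: [0.5542, 0.1047, 0.0718]
orientation: [-0.594, -0.293, -0.247, 0.708]
wrist_force: [1.0, -0.2, -2.9]
opening: 0.0435
```

```bash
python3 - <<'E'
from h import *
pl2([.555,.109,.08],ori(-10,-45,1),[-.0088,0,.0014])
pl2([.555,.109,.0295],ori(-10,-45,1),[-.0088,0,.0014])
s,p,Rc=tool();print(s["q"],s["wrist_force"],s["opening"])
im=optics.capture("scene")
print(proj("scene",[.555,.109,.08]))
crop(np.clip(im[:,:,::-1]*1.7,0,255).astype(np.uint8),210,130,130,100,6,"pics/c3.png")
E
```

```text
dp [-0.0001, 0.0, 0.0013] rot [0.0004, -0.0001, 0.0001] | mm 1 deg 0.1 TCP [0.554 0.104 0.073]
dp [0.0357, 0.0001, -0.0344] rot [0.0004, -0.0001, 0.0001] | mm 50 deg 0.1 TCP [0.554 0.104 0.022]
[ 0.31789362  0.90178347  1.45203452 -0.70136881  1.30564742  0.86545322] [ 1.03107704 -0.1508998  -2.85350656] 0.04348189697970959
[297.7421015  208.34775693]
```

View pics/c3.png

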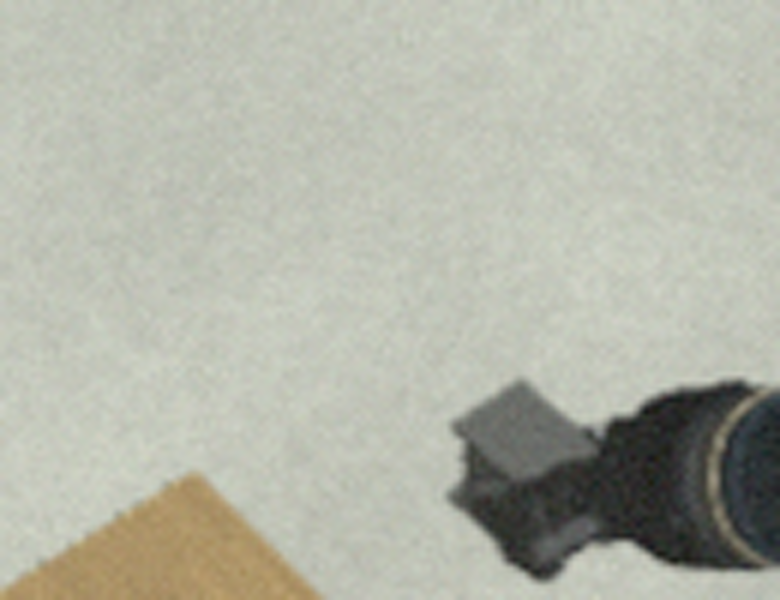

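The guide at about (297,206) is held on its side as planned. Lowering it.

Emit:
{"op": "jog_arm", "data": {
  "dp": [
    [0.018,0,-0.017],
    [0.029,0,-0.028],
    [0.0345,0,-0.0335],
    [0.0357,0,-0.0345],
    [0.0357,0,-0.0345]
  ],
  "delta_rot": [
    [0,0,0],
    [0,0,0],
    [0,0,0],
    [0,0,0],
    [0,0,0]
  ],
  "fingers": [-0.5,-0.5,-0.5,-0.5,-0.5]
}}

```text
time_s: 5.3
position: [0.5535, 0.1022, 0.0241]
orientation: [-0.593, -0.293, -0.248, 0.708]
wrist_force: [-2.7, 0.8, 0.3]
opening: 0.0435
```

Emit:
{"op": "jog_arm", "data": {
  "dp": [
    [0.001,0,-0.001],
    [0.001,0,-0.001]
  ],
  "delta_rot": [
    [0,0,0],
    [0,0,0]
  ],
  "fingers": [-0.5,-0.5]
}}

```text
time_s: 5.5
position: [0.5536, 0.1023, 0.024]
orientation: [-0.593, -0.293, -0.247, 0.708]
wrist_force: [-3.2, 2.7, 6.9]
opening: 0.0433
```

Emit:
{"op": "jog_arm", "data": {
  "dp": [
    [0,0,0],
    [0,0,0],
    [0,0,0],
    [0,0,0],
    [0,0,0]
  ],
  "delta_rot": [
    [0,0,0],
    [0,0,0],
    [0,0,0],
    [0,0,0],
    [0,0,0]
  ],
  "fingers": [0.3,0.8,1,1,1]
}}

```text
time_s: 6.0
position: [0.5546, 0.1027, 0.0215]
orientation: [-0.594, -0.294, -0.248, 0.707]
wrist_force: [-0.4, -0.1, 0.5]
opening: 0.0853
```

Emit:
{"op": "jog_arm", "data": {
  "dp": [
    [-0.03,0,0],
    [-0.08,0,0],
    [-0.12,0,0],
    [-0.13,0,0]
  ],
  "delta_rot": [
    [0,0,0],
    [0,0,0],
    [0,0,0],
    [0,0,0]
  ],
  "fingers": [1,1,1,1]
}}

```text
time_s: 6.4
position: [0.573, 0.1964, 0.1171]
orientation: [-0.595, -0.297, -0.248, 0.704]
wrist_force: [0.2, -0.0, 0.2]
opening: 0.0854
```

```bash
python3 - <<'E'
from h import *
plan([.555,.109,.15],ori(-10,0,1))
im=optics.capture("scene");t=optics.capture("top")
print(proj("scene",[.555,.109,.028]),proj("top",[.555,.109,.028]))
b=lambda i,u,v:cv2.resize(np.clip(i[v:v+70,u:u+70,::-1]*1.7,0,255).astype(np.uint8),(400,400),interpolation=cv2.INTER_CUBIC)
cv2.imwrite("pics/c4.png",np.hstack([b(im,260,180),b(t,160,160)]))
E
```

```text
dp [0.0523, -0.0028, 0.0736] rot [0.0007, 0.2471, -0.0021] | mm 90 deg 44.5 TCP [0.555 0.109 0.131]
[296.21979734 219.6231863 ] [195.55476315 204.97356843]
```

View pics/c4.png

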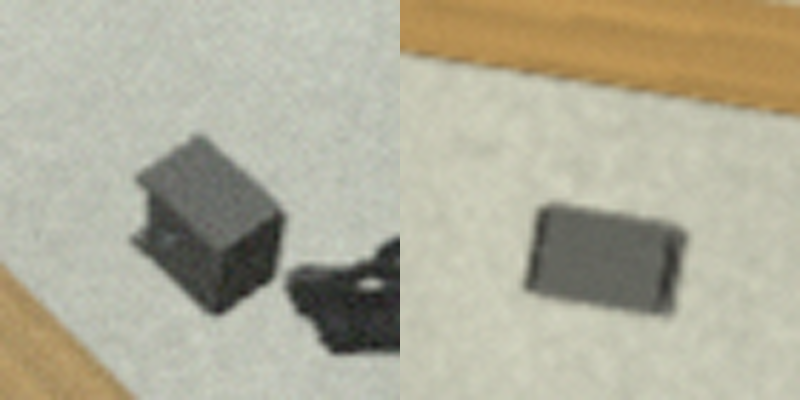

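The guide lies on its side at about (196,205) in the top view, with the foot towards +y and the button end towards -y, so the direction is right. Next I swing over to the +45° lean and regrasp.

Emit:
{"op": "jog_arm", "data": {
  "dp": [
    [-0.03,0,0.0],
    [0.03,-0.003,0.074],
    [0.052,-0.003,0.074],
    [0.052,-0.003,0.074],
    [0.052,-0.003,0.074]
  ],
  "delta_rot": [
    [0,0,0],
    [0,0.1,0],
    [0,0.247,0],
    [0,0.247,0],
    [0,0.247,0]
  ],
  "fingers": [1,1,1,1,1]
}}

```text
time_s: 7.0
position: [0.5489, 0.1027, 0.1273]
orientation: [-0.491, -0.49, -0.414, 0.59]
wrist_force: [0.3, 0.1, 0.2]
opening: 0.0851
```

```bash
python3 - <<'E'
from h import *
print(ray("top",(196.2,205.6),.056), [ray("top",p,.056).round(4)[:2].tolist() for p in((185.4,195.9),(210.2,200.6),(207.3,215.2),(181.9,210.8))])
v=np.array([-.0088-.11,0,0])
pl2([.553,.107,.028],ori(-10,45,1),-np.array([.11+.0088,0,0])*-1)
s,p,Rc=tool();print(p,s["q"])
E
```

```text
[0.55201125 0.10236982 0.056     ] [[0.5786, 0.1317], [0.565, 0.0645], [0.5258, 0.0724], [0.5385, 0.141]]
dp [0.029, 0.0036, 0.0751] rot [-0.0014, 0.3066, 0.0019] | mm 81 deg 55.2 TCP [0.538 0.024 0.112]
[0.54891171 0.10271448 0.12726557] [ 0.0760625   0.61326782  1.64073907 -0.20999314  0.94960218  0.38003398]
```

Emit:
{"op": "jog_arm", "data": {
  "dp": [
    [0.005,0,0.04],
    [0.015,0.003,0.075],
    [0.029,0.003,0.075],
    [0.029,0.003,0.075],
    [0.029,0.003,0.075]
  ],
  "delta_rot": [
    [0,0.1,0],
    [0,0.2,0],
    [0,0.306,0],
    [0,0.306,0],
    [0,0.306,0]
  ],
  "fingers": [1,1,1,1,1]
}}

```text
time_s: 7.5
position: [0.5397, 0.0258, 0.113]
orientation: [0.324, 0.658, 0.555, -0.392]
wrist_force: [-0.2, 0.1, -1.7]
opening: 0.0853
```

Emit:
{"op": "jog_arm", "data": {
  "dp": [
    [0,0,0],
    [0,0,0]
  ],
  "delta_rot": [
    [0,0.05,0],
    [0,0.05,0]
  ],
  "fingers": [1,1]
}}

```text
time_s: 7.7
position: [0.5394, 0.0238, 0.1108]
orientation: [0.278, 0.687, 0.577, -0.343]
wrist_force: [-0.3, -1.2, -0.3]
opening: 0.0852
```

```bash
python3 - <<'E'
from h import *
pl2([.553,.105,.028],ori(-10,45,1),np.array([.11,0,0]))
pl2([.553,.105,.028],ori(-10,45,1),np.array([-.0088,0,0]))
E
```

```text
dp [0.0068, -0.0006, -0.0006] rot [-0.0042, 0.0411, 0.0024] | mm 7 deg 7.5 TCP [0.539 0.028 0.106]
dp [0.1246, 0.0002, -0.0159] rot [-0.0042, 0.0411, 0.0024] | mm 126 deg 7.5 TCP [0.554 0.111 0.022]
```

Emit:
{"op": "jog_arm", "data": {
  "dp": [
    [0.007,0,-0.0005],
    [0.05,0,-0.006],
    [0.09,0,-0.0113],
    [0.118,0,-0.015],
    [0.1246,0,-0.0159]
  ],
  "delta_rot": [
    [-0.004,0.041,0.0024],
    [-0.004,0.041,0.0024],
    [-0.004,0.041,0.0024],
    [-0.004,0.041,0.0024],
    [-0.004,0.041,0.0024]
  ],
  "fingers": [1,1,1,1,1]
}}

```text
time_s: 8.2
position: [0.5525, 0.1178, 0.0226]
orientation: [0.248, 0.704, 0.598, -0.293]
wrist_force: [-1.1, 0.3, 0.1]
opening: 0.0853
```

Emit:
{"op": "jog_arm", "data": {
  "dp": [
    [0,0,0],
    [0,0,0],
    [0,0,0],
    [0,0,0],
    [0,0,0]
  ],
  "delta_rot": [
    [0,0,0],
    [0,0,0],
    [0,0,0],
    [0,0,0],
    [0,0,0]
  ],
  "fingers": [0,-0.2,-0.5,-0.5,-0.5],
  "force": 40
}}

```text
time_s: 8.7
position: [0.5564, 0.1137, 0.026]
orientation: [0.251, 0.706, 0.595, -0.29]
wrist_force: [-1.8, -3.9, 7.2]
opening: 0.0436
```

Emit:
{"op": "jog_arm", "data": {
  "dp": [
    [0,0,0],
    [0,0,0],
    [0,0,0]
  ],
  "delta_rot": [
    [0,0,0],
    [0,0,0],
    [0,0,0]
  ],
  "fingers": [-0.5,-0.5,-0.5]
}}

```text
time_s: 9.0
position: [0.5564, 0.1137, 0.026]
orientation: [0.251, 0.706, 0.595, -0.29]
wrist_force: [-1.5, -4.8, 6.2]
opening: 0.0434
```

```bash
python3 - <<'E'
from h import *
s,p,Rc=tool(); M=Rc.as_matrix(); print("yaw",np.degrees(np.arctan2(M[1,1],M[0,1])),"lean",np.degrees(np.arccos(-M[2,0])))
v=Rc.inv().apply(np.array([.553,.105,.028])-p); print("v",v.round(4)); v[1]=0
pl2([.553,.105,.12],ori(-10,20,1),v)
E
```

```text
yaw -9.585337154055889 lean 44.90745543646174
v [-0.0078 -0.0019  0.0051]
dp [-0.0638, -0.0011, -0.0612] rot [0.0035, -0.1384, -0.0012] | mm 88 deg 24.9 TCP [0.554 0.112 0.114]
```

Emit:
{"op": "jog_arm", "data": {
  "dp": [
    [-0.02,0,-0.02],
    [-0.04,0,-0.04],
    [-0.064,0,-0.061],
    [-0.064,0,-0.061],
    [-0.064,0,-0.061]
  ],
  "delta_rot": [
    [0,0,0],
    [0,0,0],
    [0.0035,-0.138,0],
    [0.0035,-0.138,0],
    [0.0035,-0.138,0]
  ],
  "fingers": [-0.5,-0.5,-0.5,-0.5,-0.5]
}}

```text
time_s: 9.5
position: [0.556, 0.1115, 0.1151]
orientation: [0.371, 0.628, 0.523, -0.44]
wrist_force: [-0.8, -0.0, -3.1]
opening: 0.0433
```

```bash
python3 - <<'E'
from h import *
pl2([.553,.105,.12],ori(-10,-15,1),[-.0078,0,.0051])
s,p,Rc=tool();print(s["q"],s["wrist_force"],s["opening"])
E
```

```text
dp [0.0024, -0.0019, 0.0051] rot [-0.001, -0.1928, -0.0022] | mm 6 deg 34.7 TCP [0.554 0.108 0.111]
[-0.18342997  0.60952936  1.76845635  0.47986371  0.81892248 -0.34744021] [-0.81420117 -0.02493279 -3.1307449 ] 0.04325297110458315
```

Emit:
{"op": "jog_arm", "data": {
  "dp": [
    [0.002,-0.002,0.005],
    [0.002,-0.002,0.005],
    [0.002,-0.002,0.005],
    [0.002,-0.002,0.005],
    [0.002,-0.002,0.005]
  ],
  "delta_rot": [
    [0,-0.193,-0.002],
    [0,-0.193,-0.002],
    [0,-0.193,-0.002],
    [0,-0.193,-0.002],
    [0,-0.193,-0.002]
  ],
  "fingers": [-0.5,-0.5,-0.5,-0.5,-0.5]
}}

```text
time_s: 10.0
position: [0.5525, 0.1123, 0.1091]
orientation: [-0.509, -0.466, -0.395, 0.606]
wrist_force: [0.0, 0.5, -3.7]
opening: 0.0438
```

```bash
python3 - <<'E'
from h import *
pl2([.553,.105,.075],ori(-10,-45,1),[-.0078,0,.0051])
E
```

```text
dp [0.044, 0.0019, -0.0023] rot [0.0018, -0.1683, 0.0005] | mm 44 deg 30.3 TCP [0.553 0.103 0.066]
```

Emit:
{"op": "jog_arm", "data": {
  "dp": [
    [0.02,0.002,-0.002],
    [0.044,0.002,-0.002],
    [0.044,0.002,-0.002],
    [0.044,0.002,-0.002],
    [0.044,0.002,-0.002]
  ],
  "delta_rot": [
    [0.002,-0.05,0],
    [0.002,-0.168,0],
    [0.002,-0.168,0],
    [0.002,-0.168,0],
    [0.002,-0.168,0]
  ],
  "fingers": [-0.5,-0.5,-0.5,-0.5,-0.5]
}}

```text
time_s: 10.5
position: [0.5512, 0.1005, 0.0633]
orientation: [-0.59, -0.293, -0.249, 0.71]
wrist_force: [-1.2, -0.8, -2.6]
opening: 0.0435
```

```bash
python3 - <<'E'
from h import *
pl2([.553,.105,.0335],ori(-10,-45,1),[-.0078,0,.0051])
im=optics.capture("scene")
crop(np.clip(im[:,:,::-1]*1.7,0,255).astype(np.uint8),250,160,90,70,8,"pics/c5.png")
E
```

```text
dp [0.0256, 0.0013, -0.0294] rot [0.0004, -0.001, 0.003] | mm 39 deg 0.6 TCP [0.553 0.103 0.024]
```

View pics/c5.png

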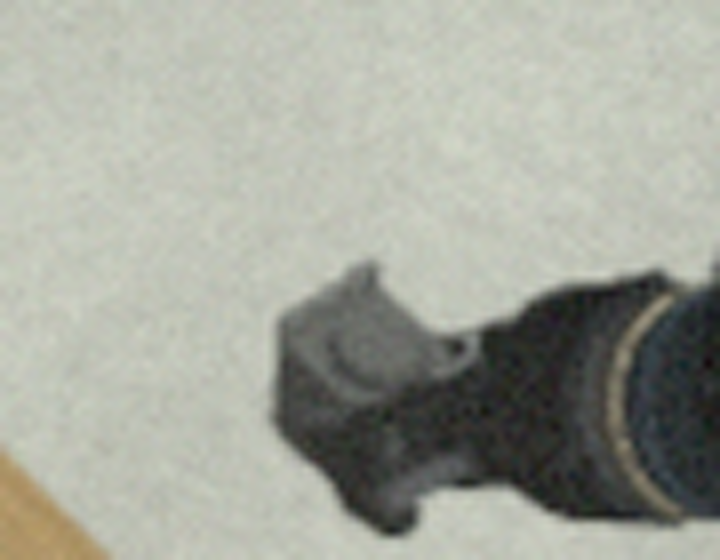

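The button faces up at about (296,204). Lowering to the table.

Emit:
{"op": "jog_arm", "data": {
  "dp": [
    [0.014,0.001,-0.016],
    [0.022,0.001,-0.025],
    [0.0245,0.001,-0.028],
    [0.0256,0.001,-0.0294],
    [0.0256,0.001,-0.0294]
  ],
  "delta_rot": [
    [0,0,0.003],
    [0,0,0.003],
    [0,0,0.003],
    [0,0,0.003],
    [0,0,0.003]
  ],
  "fingers": [-0.5,-0.5,-0.5,-0.5,-0.5]
}}

```text
time_s: 11.05
position: [0.5541, 0.1019, 0.0282]
orientation: [-0.594, -0.295, -0.245, 0.707]
wrist_force: [-0.8, -0.2, -4.3]
opening: 0.0437
```

Emit:
{"op": "jog_arm", "data": {
  "dp": [
    [0,0,0],
    [0.001,0,-0.001],
    [0.001,0,-0.001]
  ],
  "delta_rot": [
    [0,0,0],
    [0,0,0],
    [0,0,0]
  ],
  "fingers": [-0.5,-0.5,-0.5]
}}

```text
time_s: 11.35
position: [0.5542, 0.1024, 0.0266]
orientation: [-0.595, -0.295, -0.244, 0.707]
wrist_force: [0.1, 0.0, -3.0]
opening: 0.0435
```

Emit:
{"op": "jog_arm", "data": {
  "dp": [
    [0.001,0,-0.001],
    [0.0015,0,-0.0015],
    [0.0015,0,-0.0015]
  ],
  "delta_rot": [
    [0,0,0],
    [0,0,0],
    [0,0,0]
  ],
  "fingers": [-0.5,-0.5,-0.5]
}}

```text
time_s: 11.65
position: [0.5543, 0.1026, 0.0265]
orientation: [-0.595, -0.294, -0.243, 0.707]
wrist_force: [-0.6, 2.8, 8.2]
opening: 0.0435
```

Emit:
{"op": "jog_arm", "data": {
  "dp": [
    [0.001,0,-0.001],
    [0.001,0,-0.001]
  ],
  "delta_rot": [
    [0,0,0],
    [0,0,0]
  ],
  "fingers": [-0.5,-0.5]
}}

```text
time_s: 11.85
position: [0.5543, 0.1025, 0.0265]
orientation: [-0.596, -0.294, -0.243, 0.707]
wrist_force: [-2.4, 5.5, 12.3]
opening: 0.0438
```

Emit:
{"op": "jog_arm", "data": {
  "dp": [
    [0,0,0],
    [0,0,0],
    [0,0,0],
    [0,0,0],
    [-0.03,0,0]
  ],
  "delta_rot": [
    [0,0,0],
    [0,0,0],
    [0,0,0],
    [0,0,0],
    [0,0,0]
  ],
  "fingers": [0.3,0.8,1,1,1]
}}

```text
time_s: 12.35
position: [0.5547, 0.1206, 0.0417]
orientation: [-0.593, -0.292, -0.245, 0.709]
wrist_force: [0.7, 0.4, -0.2]
opening: 0.0852
```

Emit:
{"op": "jog_arm", "data": {
  "dp": [
    [-0.04,0,0],
    [-0.09,0,0],
    [-0.13,0,0],
    [-0.16,0,0]
  ],
  "delta_rot": [
    [0,0,0],
    [0,0,0],
    [0,0,0],
    [0,0,0]
  ],
  "fingers": [1,1,1,1]
}}

```text
time_s: 12.75
position: [0.5772, 0.2366, 0.1592]
orientation: [-0.595, -0.296, -0.244, 0.706]
wrist_force: [0.2, -0.1, -0.4]
opening: 0.0854
```

```bash
python3 - <<'E'
from h import *
s,p,Rc=tool();print(s["q"],s["wrist_force"],s["opening"])
plan([.553,.105,.19],ori(80,0,1))
for n in("top","scene"):
    im=optics.capture(n); cv2.imwrite(f"pics/{n}6.png",im[:,:,::-1])
t=cv2.imread("pics/top6.png");s=cv2.imread("pics/scene6.png")
b=lambda i,u,v:cv2.resize(np.clip(i[v:v+70,u:u+70]*1.7,0,255).astype(np.uint8),(400,400),interpolation=cv2.INTER_CUBIC)
cv2.imwrite("pics/c6.png",np.hstack([b(s,260,170),b(t,160,160)]))
E
```

```text
[ 0.47921744  0.87551184  1.17264059 -0.59956045  1.62163791  0.79056611] [ 0.2410721  -0.13829559 -0.38173344] 0.08535671049020271
dp [0.0857, -0.0011, 0.1034] rot [-0.4724, 0.1967, 0.1929] | mm 134 deg 98.4 TCP [0.553 0.105 0.171]
```

View pics/c6.png

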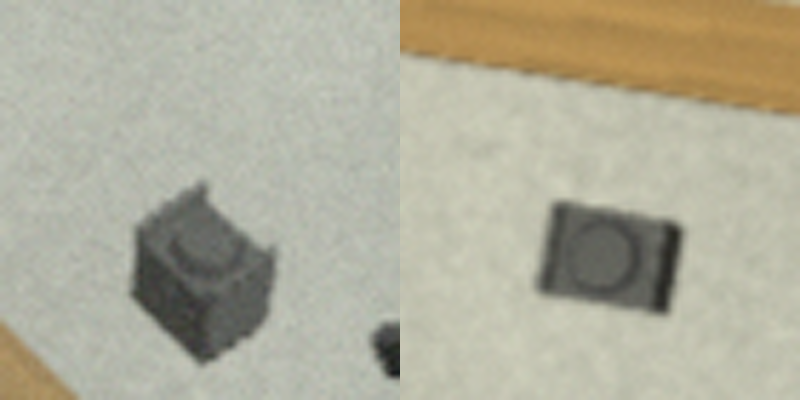

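The guide stands upright with its button at about (195.7,205.0) in the top view. Moving above it with the jaws along its y.

Emit:
{"op": "jog_arm", "data": {
  "dp": [
    [0.086,-0.001,0.103],
    [0.086,-0.001,0.103],
    [0.086,-0.001,0.103],
    [0.086,-0.001,0.103],
    [0.086,-0.001,0.103]
  ],
  "delta_rot": [
    [-0.472,0.197,0.193],
    [-0.472,0.197,0.193],
    [-0.472,0.197,0.193],
    [-0.472,0.197,0.193],
    [-0.472,0.197,0.193]
  ],
  "fingers": [1,1,1,1,1]
}}

```text
time_s: 13.35
position: [0.5498, 0.1007, 0.1677]
orientation: [0.705, 0.21, 0.494, -0.464]
wrist_force: [0.2, 0.3, 0.1]
opening: 0.0854
```

```bash
python3 - <<'E'
from h import *
s,p,Rc=tool();print(p,s["q"])
B=ray("top",(195.7,205),.0625);print(B)
plan([B[0],B[1],.19],ori(80,0,1))
E
```

```text
[0.54977874 0.1006576  0.16770547] [ 0.22319917  0.5879714   1.64730771 -0.56618335  1.00712625  0.00903828]
[0.55335144 0.10259116 0.0625    ]
dp [-0.0038, 0.0034, 0.0019] rot [-0.2653, 0.1086, 0.1098] | mm 5 deg 55.3 TCP [0.553 0.103 0.171]
```

Emit:
{"op": "jog_arm", "data": {
  "dp": [
    [0,0.003,0.002],
    [0,0.003,0.002],
    [0,0.003,0.002],
    [0,0.003,0.002],
    [0,0.003,0.002]
  ],
  "delta_rot": [
    [-0.265,0.109,0.11],
    [-0.265,0.109,0.11],
    [-0.265,0.109,0.11],
    [-0.265,0.109,0.11],
    [-0.265,0.109,0.11]
  ],
  "fingers": [1,1,1,1,1]
}}

```text
time_s: 13.85
position: [0.5536, 0.1018, 0.168]
orientation: [0.72, 0.101, 0.666, -0.166]
wrist_force: [0.4, -0.5, -0.1]
opening: 0.085
```

```bash
python3 - <<'E'
from h import *
s,p,Rc=tool();print(p,s["q"])
plan([.554,.1026,.12],ori(80,0,1))
plan([.554,.1026,.036],ori(80,0,1))
E
```

```text
[0.5536189  0.10183705 0.16795398] [ 0.03981282  0.51861305  1.67950881 -0.13553893  0.89497167 -1.06815532]
dp [0.0661, 0.0058, -0.006] rot [-0.0655, 0.0265, 0.0268] | mm 67 deg 13.6 TCP [0.554 0.103 0.101]
dp [0.1495, 0.0121, -0.0137] rot [-0.0655, 0.0265, 0.0268] | mm 151 deg 13.6 TCP [0.554 0.103 0.017]
```

Finish the alignment high up, then descend straight.

Emit:
{"op": "jog_arm", "data": {
  "dp": [
    [0.03,0.003,-0.003],
    [0.066,0.006,-0.006],
    [0.066,0.006,-0.006],
    [0.066,0.006,-0.006]
  ],
  "delta_rot": [
    [-0.0655,0.0265,0.027],
    [-0.0655,0.0265,0.027],
    [-0.0655,0.0265,0.027],
    [-0.0655,0.0265,0.027]
  ],
  "fingers": [1,1,1,1]
}}

```text
time_s: 14.25
position: [0.5549, 0.1029, 0.1016]
orientation: [0.705, 0.063, 0.704, -0.065]
wrist_force: [-0.0, 0.4, 0.3]
opening: 0.0852
```

```bash
python3 - <<'E'
from h import *
plan([.554,.1026,.036],ori(80,0,1))
E
```

```text
dp [0.0843, -0.0003, -0.0009] rot [-0.0021, 0.0004, 0.0006] | mm 84 deg 0.4 TCP [0.554 0.103 0.017]
```

Emit:
{"op": "jog_arm", "data": {
  "dp": [
    [0.03,0,-0.001],
    [0.06,0,-0.001],
    [0.08,0,-0.001],
    [0.0843,0,-0.001],
    [0.0843,0,-0.001]
  ],
  "delta_rot": [
    [-0.002,0,0],
    [-0.002,0,0],
    [-0.002,0,0],
    [-0.002,0,0],
    [-0.002,0,0]
  ],
  "fingers": [1,1,1,1,1]
}}

```text
time_s: 14.75
position: [0.5561, 0.1043, 0.0193]
orientation: [0.707, 0.06, 0.702, -0.061]
wrist_force: [-0.6, -0.1, 0.4]
opening: 0.0853
```

Emit:
{"op": "jog_arm", "data": {
  "dp": [
    [0,0,0],
    [0,0,0],
    [0,0,0],
    [0,0,0],
    [0,0,0]
  ],
  "delta_rot": [
    [0,0,0],
    [0,0,0],
    [0,0,0],
    [0,0,0],
    [0,0,0]
  ],
  "fingers": [0.4,0.2,0,0,0],
  "force": 25
}}

```text
time_s: 15.25
position: [0.5572, 0.1041, 0.0202]
orientation: [0.707, 0.06, 0.702, -0.061]
wrist_force: [-0.5, -0.3, 6.8]
opening: 0.056
```

```bash
python3 - <<'E'
from h import *
s,p,Rc=tool();print(p,Rc.as_matrix().round(3),s["opening"],s["wrist_force"])
# board-frame
bx=np.array([np.cos(np.radians(-9.95)),np.sin(np.radians(-9.95))]);by=np.array([-bx[1],bx[0]])
e=np.array([.7383,.0769])-.1*bx;print("edge",e)
r=p[:2]-e;print("tcp along bx,by",r@bx,r@by)
E
```

```text
[0.55717967 0.10410588 0.02024831] [[ 0.008  0.171  0.985]
 [-0.001  0.985 -0.171]
 [-1.     0.     0.008]] 0.056015121500695604 [-0.46700032 -0.28419804  6.79782444]
edge [0.63980411 0.09417887]
tcp along bx,by -0.08309694768061322 -0.004498875240562106
```

Emit:
{"op": "jog_arm", "data": {
  "dp": [
    [-0.003,0,0],
    [-0.003,0.002,0.025],
    [-0.003,0.0045,0.045],
    [-0.003,0.0045,0.057],
    [-0.003,0.0045,0.057]
  ],
  "delta_rot": [
    [0,0,0],
    [0,0,0],
    [0,0,0],
    [0,0,0],
    [0,0,0]
  ],
  "fingers": [0,0,0,0,0]
}}

```text
time_s: 15.75
position: [0.615, 0.0981, 0.0219]
orientation: [0.707, 0.06, 0.702, -0.061]
wrist_force: [-0.3, 0.4, -3.4]
opening: 0.0561
```

Emit:
{"op": "jog_arm", "data": {
  "dp": [
    [0.001,0,0],
    [0.002,0,0],
    [0.002,0,0]
  ],
  "delta_rot": [
    [0,0,0],
    [0,0,0],
    [0,0,0]
  ],
  "fingers": [0,0,0]
}}

```text
time_s: 16.05
position: [0.6116, 0.0986, 0.0203]
orientation: [0.706, 0.06, 0.703, -0.061]
wrist_force: [-1.1, -0.2, 3.3]
opening: 0.0556
```

Emit:
{"op": "jog_arm", "data": {
  "dp": [
    [0,0,0.002],
    [0,0,0.004],
    [0,0,0.005],
    [0,0,0.006],
    [0,0,0.006]
  ],
  "delta_rot": [
    [0,0,0],
    [0,0,0],
    [0,0,0],
    [0,0,0],
    [0,0,0]
  ],
  "fingers": [0,0,0,0,0]
}}

```text
time_s: 16.55
position: [0.6147, 0.0982, 0.0205]
orientation: [0.703, 0.06, 0.706, -0.061]
wrist_force: [-6.8, 0.8, 9.7]
opening: 0.056
```

Emit:
{"op": "jog_arm", "data": {
  "dp": [
    [0,0,0.0005],
    [0,0,0.001],
    [0,0,0.0015],
    [0,0,0.0015]
  ],
  "delta_rot": [
    [0,0,0],
    [0,0,0],
    [0,0,0],
    [0,0,0]
  ],
  "fingers": [0,0,0,0]
}}

```text
time_s: 16.95
position: [0.6148, 0.0982, 0.0205]
orientation: [0.702, 0.06, 0.707, -0.061]
wrist_force: [-8.3, 0.1, 10.2]
opening: 0.0561
```

```bash
python3 - <<'E'
from h import *
s,p,Rc=tool();print(p,Rc.as_matrix().round(3),s["wrist_force"],s["wrist_torque"],s["q"])
for n in("top","scene"):
    im=optics.capture(n); cv2.imwrite(f"pics/{n}7.png",im[:,:,::-1])
t=cv2.imread("pics/top7.png");s=cv2.imread("pics/scene7.png")
b=lambda i,u,v:cv2.resize(np.clip(i[v:v+60,u:u+60]*1.8,0,255).astype(np.uint8),(400,400),interpolation=cv2.INTER_CUBIC)
cv2.imwrite("pics/c7.png",np.hstack([b(s,245,180),b(t,165,145)]))
E
```

```text
[0.61484304 0.09821528 0.02049841] [[-0.006  0.17   0.985]
 [-0.001  0.985 -0.17 ]
 [-1.    -0.002 -0.006]] [-8.25542203  0.05223075 10.16399674] [0.24180053 1.44463547 0.03796386] [-2.05138436e-02  8.11002646e-01  1.56782102e+00 -9.38065987e-04
  7.68626834e-01 -1.41954612e+00]
```

View pics/c7.png

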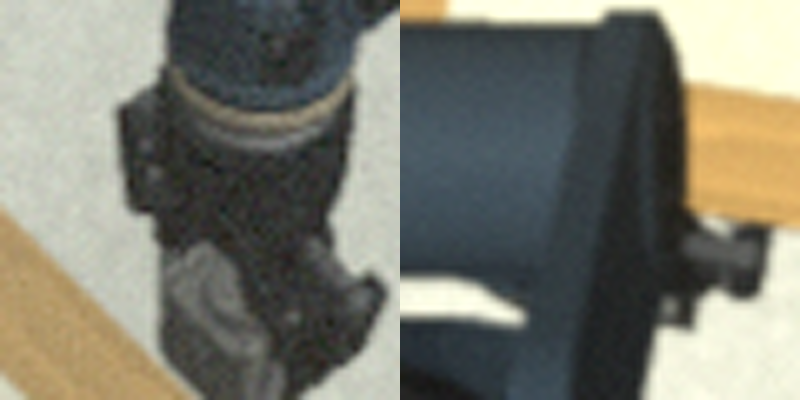

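Emit:
{"op": "jog_arm", "data": {
  "dp": [
    [0,0,-0.001],
    [0,0,-0.002],
    [-0.0005,0,-0.003],
    [-0.0005,0,-0.003]
  ],
  "delta_rot": [
    [0,0,0],
    [0,0,0],
    [0,0,0],
    [0,0,0]
  ],
  "fingers": [0,0,0,0]
}}

```text
time_s: 17.45
position: [0.6161, 0.0982, 0.0204]
orientation: [0.706, 0.06, 0.703, -0.061]
wrist_force: [-2.7, 1.2, 2.9]
opening: 0.0557
```

Emit:
{"op": "jog_arm", "data": {
  "dp": [
    [0,0,0],
    [0,0,0],
    [0,0,0],
    [0,0,0],
    [-0.01,0,0]
  ],
  "delta_rot": [
    [0,0,0],
    [0,0,0],
    [0,0,0],
    [0,0,0],
    [0,0,0]
  ],
  "fingers": [0.5,0.8,1,1,1]
}}

```text
time_s: 17.95
position: [0.6165, 0.0978, 0.0295]
orientation: [0.705, 0.06, 0.704, -0.061]
wrist_force: [-0.9, 0.5, 0.6]
opening: 0.0852
```

Emit:
{"op": "jog_arm", "data": {
  "dp": [
    [-0.04,0,0],
    [-0.08,0,0],
    [-0.12,0,-0.04],
    [-0.12,0,-0.09],
    [-0.12,0,-0.1]
  ],
  "delta_rot": [
    [0,0,0],
    [0,0,0],
    [0,0,0],
    [0,0,0],
    [0,0,0]
  ],
  "fingers": [1,1,1,1,1]
}}

```text
time_s: 18.45
position: [0.5129, 0.1159, 0.1518]
orientation: [0.705, 0.06, 0.704, -0.061]
wrist_force: [-0.4, 0.9, -0.0]
opening: 0.0854
```

```bash
python3 - <<'E'
from h import *
for n in("top","scene"):
    im=optics.capture(n); cv2.imwrite(f"pics/{n}8.png",im[:,:,::-1])
t=cv2.imread("pics/top8.png");s=cv2.imread("pics/scene8.png")
b=lambda i,u,v:cv2.resize(np.clip(i[v:v+60,u:u+60]*1.8,0,255).astype(np.uint8),(400,400),interpolation=cv2.INTER_CUBIC)
cv2.imwrite("pics/c8.png",np.hstack([b(s,245,190),b(t,170,150)]))
E
```

```text
(no output)
```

View pics/c8.png

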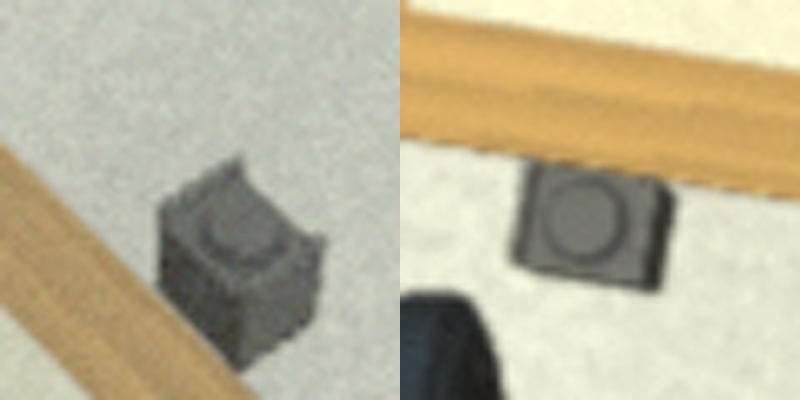

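```bash
cat >> h.py <<'E'
bx=np.array([np.cos(np.radians(-9.95)),np.sin(np.radians(-9.95)),0]);by=np.array([-bx[1],bx[0],0]);E=np.array([.6398,.0942,0])
def W(a,b,z): return E+a*bx+b*by+[0,0,z]
def pit(t):
    t=np.radians(t); d=np.sin(t)*bx-np.cos(t)*np.array([0,0,1]); return R.from_matrix(np.c_[d,by,np.cross(d,by)])
def inb(P): r=np.asarray(P)-E; return np.round([r@bx,r@by,r[2]],4)
E
python3 - <<'E'
from h import *
print(inb(ray("top",(197.6,183),.0625)))
s,p,Rc=tool();print(inb(p))
t=cv2.imread("pics/top8.png"); 
# front/back guide edges & board edge along line through guide, in top image
plan(W(-.08,.0,.05),pit(5)); pl2(W(-.08,0,.011),pit(5),np.zeros(3))
E
```

```text
[-0.0274 -0.0015  0.0625]
[-0.1263 -0.0004  0.1511]
dp [0.1199, 0.0003, 0.0475] rot [0.0011, -0.0265, 0.0002] | mm 129 deg 4.8 TCP [0.563 0.108 0.031]
dp [0.1403, 0.0003, 0.0458] rot [0.0011, -0.0265, 0.0002] | mm 148 deg 4.8 TCP [0.561 0.108 0.011]
```

The camera puts the button 27 mm from the edge where 22 mm would be flush, so there may be a few mm of gap. I'll nudge it from behind with shut fingers, low and gently.

Emit:
{"op": "jog_arm", "data": {
  "dp": [
    [0.0,0,0.02],
    [0.03,0,0.046],
    [0.07,0,0.046],
    [0.11,0,0.046],
    [0.11,0,0.046]
  ],
  "delta_rot": [
    [0,-0.0265,0],
    [0,-0.0265,0],
    [0,-0.0265,0],
    [0,-0.0265,0],
    [0,-0.0265,0]
  ],
  "fingers": [-1,-1,-1,-1,-1]
}}

```text
time_s: 19.05
position: [0.5618, 0.1065, 0.0348]
orientation: [0.732, 0.058, 0.676, -0.064]
wrist_force: [-1.1, -0.4, -0.0]
opening: 0.0122
```

Emit:
{"op": "jog_arm", "data": {
  "dp": [
    [0.01,0,0],
    [0.02,0,0],
    [0.03,0,0],
    [0.03,0,0]
  ],
  "delta_rot": [
    [0,0,0],
    [0,0,0],
    [0,0,0],
    [0,0,0]
  ],
  "fingers": [-1,-1,-1,-1]
}}

```text
time_s: 19.45
position: [0.567, 0.1066, 0.0103]
orientation: [0.735, 0.058, 0.672, -0.063]
wrist_force: [-0.6, 0.5, -0.1]
opening: 0.0001
```

```bash
python3 - <<'E'
from h import *
s,p,Rc=tool();print(inb(p),s["opening"],s["wrist_force"]); pl2(W(-.063,0,.011),pit(5),np.zeros(3))
E
```

```text
[-0.0738 -0.0004  0.0103] 8.070202203768374e-05 [-0.55585086  0.53275728 -0.10020947]
dp [0.0003, 0.0004, 0.0108] rot [0.0007, 0.0006, 0.0] | mm 11 deg 0.2 TCP [0.578 0.105 0.011]
```

Emit:
{"op": "jog_arm", "data": {
  "dp": [
    [0,0,0.004],
    [0,0,0.008],
    [0,0,0.01],
    [0.001,0,0.012],
    [0.001,0,0.012]
  ],
  "delta_rot": [
    [0,0,0],
    [0,0,0],
    [0,0,0],
    [0,0,0],
    [0,0,0]
  ],
  "fingers": [-1,-1,-1,-1,-1]
}}

```text
time_s: 19.95
position: [0.5791, 0.1045, 0.0105]
orientation: [0.735, 0.058, 0.672, -0.063]
wrist_force: [0.0, -0.3, 0.5]
opening: 0.0002
```

Emit:
{"op": "jog_arm", "data": {
  "dp": [
    [0,0,0.001],
    [0,0,0.002],
    [0,0,0.002]
  ],
  "delta_rot": [
    [0,0,0],
    [0,0,0],
    [0,0,0]
  ],
  "fingers": [-1,-1,-1]
}}

```text
time_s: 20.25
position: [0.5807, 0.1042, 0.0105]
orientation: [0.735, 0.058, 0.673, -0.063]
wrist_force: [-0.1, 1.0, -0.9]
opening: 0.0001
```

Emit:
{"op": "jog_arm", "data": {
  "dp": [
    [0,0,0.001],
    [0,0,0.002],
    [0,0,0.002]
  ],
  "delta_rot": [
    [0,0,0],
    [0,0,0],
    [0,0,0]
  ],
  "fingers": [-1,-1,-1]
}}

```text
time_s: 20.55
position: [0.5817, 0.104, 0.0105]
orientation: [0.734, 0.058, 0.673, -0.063]
wrist_force: [-2.0, 0.0, 0.5]
opening: 0.0001
```

Emit:
{"op": "jog_arm", "data": {
  "dp": [
    [0,0,0.001],
    [0,0,0.002],
    [0,0,0.002]
  ],
  "delta_rot": [
    [0,0,0],
    [0,0,0],
    [0,0,0]
  ],
  "fingers": [-1,-1,-1]
}}

```text
time_s: 20.85
position: [0.5846, 0.1035, 0.0107]
orientation: [0.735, 0.058, 0.673, -0.063]
wrist_force: [-0.8, 0.3, -0.1]
opening: 0.0002
```

Emit:
{"op": "jog_arm", "data": {
  "dp": [
    [0,0,0.001],
    [0,0,0.002],
    [0,0,0.002]
  ],
  "delta_rot": [
    [0,0,0],
    [0,0,0],
    [0,0,0]
  ],
  "fingers": [-1,-1,-1]
}}

```text
time_s: 21.15
position: [0.5864, 0.1031, 0.0109]
orientation: [0.735, 0.058, 0.673, -0.063]
wrist_force: [-1.5, 0.1, -1.6]
opening: -0.0002
```

Emit:
{"op": "jog_arm", "data": {
  "dp": [
    [0,0,0.001],
    [0,0,0.002],
    [0,0,0.002]
  ],
  "delta_rot": [
    [0,0,0],
    [0,0,0],
    [0,0,0]
  ],
  "fingers": [-1,-1,-1]
}}

```text
time_s: 21.45
position: [0.5864, 0.1031, 0.0108]
orientation: [0.734, 0.058, 0.674, -0.063]
wrist_force: [-5.0, 1.9, 0.1]
opening: -0.0001
```

Emit:
{"op": "jog_arm", "data": {
  "dp": [
    [0,0,0.001],
    [0,0,0.001]
  ],
  "delta_rot": [
    [0,0,0],
    [0,0,0]
  ],
  "fingers": [-1,-1]
}}

```text
time_s: 21.65
position: [0.5865, 0.1031, 0.0107]
orientation: [0.733, 0.058, 0.675, -0.063]
wrist_force: [-6.1, 1.4, 0.0]
opening: 0.0
```

Emit:
{"op": "jog_arm", "data": {
  "dp": [
    [0,0,0.001],
    [0,0,0.001]
  ],
  "delta_rot": [
    [0,0,0],
    [0,0,0]
  ],
  "fingers": [-1,-1]
}}

```text
time_s: 21.85
position: [0.5865, 0.1031, 0.0106]
orientation: [0.732, 0.058, 0.676, -0.063]
wrist_force: [-6.6, 1.6, 1.5]
opening: -0.0002
```

It stopped hard at x=0.5865 with over 6 N after sliding about 5 mm, so it is flush. Backing off and looking.

Emit:
{"op": "jog_arm", "data": {
  "dp": [
    [0,0,-0.02],
    [-0.02,0,-0.05],
    [-0.07,0,-0.06],
    [-0.11,0,-0.06],
    [-0.12,0,-0.06]
  ],
  "delta_rot": [
    [0,0,0],
    [0,0.0265,0],
    [0,0.0265,0],
    [0,0.0265,0],
    [0,0.0265,0]
  ],
  "fingers": [-1,-1,-1,-1,-1]
}}

```text
time_s: 22.35
position: [0.525, 0.1147, 0.1303]
orientation: [0.711, 0.06, 0.698, -0.06]
wrist_force: [0.8, -0.0, -0.4]
opening: -0.0004
```

```bash
python3 - <<'E'
from h import *
for n in("top","scene"):
    im=optics.capture(n); cv2.imwrite(f"pics/{n}9.png",im[:,:,::-1])
t=cv2.imread("pics/top9.png");s=cv2.imread("pics/scene9.png")
b=lambda i,u,v:cv2.resize(np.clip(i[v:v+50,u:u+50]*1.8,0,255).astype(np.uint8),(400,400),interpolation=cv2.INTER_CUBIC)
cv2.imwrite("pics/c9.png",np.hstack([b(s,250,195),b(t,175,155)]))
s,p,Rc=tool();print(inb(p),s["wrist_force"]); pl2(W(-.022,0,.1),pit(0),np.zeros(3))
print("expected button px",proj("top",W(-.022,0,.0625)),proj("scene",W(-.022,0,.0625)))
E
```

```text
[-1.176e-01  1.000e-04  1.281e-01] [ 0.07370101 -0.34632136  0.26337053]
dp [0.0294, -0.0003, 0.0952] rot [0.0007, 0.0044, -0.0003] | mm 100 deg 0.8 TCP [0.618 0.098 0.1  ]
expected button px [197.41746106 180.92989724] [279.9115936  223.82833193]
```

View pics/c9.png

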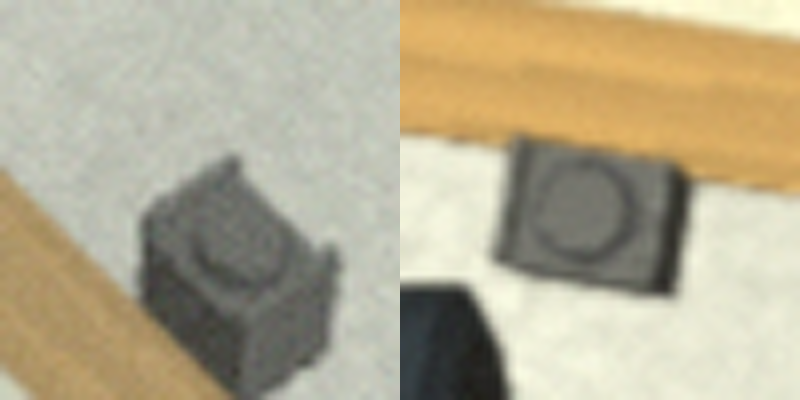

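The top view shows the button at (198.0,181.0) against an expected (197.4,180.9), so the guide is flush and centred within about 2 mm. Next I press.

Emit:
{"op": "jog_arm", "data": {
  "dp": [
    [0,-0.001,0.04],
    [0,-0.001,0.08],
    [0.015,-0.001,0.095],
    [0.029,-0.001,0.095],
    [0.029,-0.001,0.095]
  ],
  "delta_rot": [
    [0,0.004,0],
    [0,0.004,0],
    [0,0.004,0],
    [0,0.004,0],
    [0,0.004,0]
  ],
  "fingers": [-1,-1,-1,-1,-1]
}}

```text
time_s: 22.95
position: [0.6112, 0.0972, 0.0929]
orientation: [0.699, 0.061, 0.71, -0.061]
wrist_force: [-0.5, 0.3, 0.0]
opening: -0.0002
```

Emit:
{"op": "jog_arm", "data": {
  "dp": [
    [0,0,0],
    [0,0,0]
  ],
  "delta_rot": [
    [0,0,0],
    [0,0,0]
  ],
  "fingers": [-1,-1]
}}

```text
time_s: 23.15
position: [0.6134, 0.0977, 0.097]
orientation: [0.702, 0.06, 0.708, -0.06]
wrist_force: [0.0, 0.4, 0.2]
opening: 0.0003
```

```bash
python3 - <<'E'
from h import *
s,p,Rc=tool();print(inb(p),s["wrist_force"],Rc.as_matrix().round(4)); pl2(W(-.022,-.001,.066),pit(0),np.zeros(3))
E
```

```text
[-0.0266 -0.0011  0.097 ] [0.04819895 0.36611554 0.21172673] [[-8.400e-03  1.702e-01  9.854e-01]
 [ 9.000e-04  9.854e-01 -1.702e-01]
 [-1.000e+00 -6.000e-04 -8.400e-03]]
dp [0.0309, 0.0001, 0.0049] rot [0.0008, -0.0027, 0.0002] | mm 31 deg 0.5 TCP [0.618 0.097 0.066]
```

Emit:
{"op": "jog_arm", "data": {
  "dp": [
    [0.01,0,0.005],
    [0.02,0,0.005],
    [0.028,0,0.005],
    [0.03,0,0.005],
    [0.03,0,0.005]
  ],
  "delta_rot": [
    [0,-0.003,0],
    [0,-0.003,0],
    [0,-0.003,0],
    [0,-0.003,0],
    [0,-0.003,0]
  ],
  "fingers": [-1,-1,-1,-1,-1]
}}

```text
time_s: 23.65
position: [0.6188, 0.0965, 0.0663]
orientation: [0.705, 0.06, 0.704, -0.061]
wrist_force: [-0.5, 0.6, -0.1]
opening: -0.0002
```

Emit:
{"op": "jog_arm", "data": {
  "dp": [
    [0.001,0,0],
    [0.002,0,0],
    [0.003,0,0],
    [0.004,0,0],
    [0.004,0,0]
  ],
  "delta_rot": [
    [0,0,0],
    [0,0,0],
    [0,0,0],
    [0,0,0],
    [0,0,0]
  ],
  "fingers": [-1,-1,-1,-1,-1]
}}

```text
time_s: 24.15
position: [0.6193, 0.0965, 0.0631]
orientation: [0.705, 0.06, 0.704, -0.061]
wrist_force: [0.5, -0.8, -0.2]
opening: -0.0002
```

Emit:
{"op": "jog_arm", "data": {
  "dp": [
    [0.001,0,0],
    [0.002,0,0],
    [0.003,0,0],
    [0.003,0,0]
  ],
  "delta_rot": [
    [0,0,0],
    [0,0,0],
    [0,0,0],
    [0,0,0]
  ],
  "fingers": [-1,-1,-1,-1]
}}

```text
time_s: 24.55
position: [0.6195, 0.0965, 0.0603]
orientation: [0.705, 0.06, 0.704, -0.061]
wrist_force: [-0.4, 0.5, 4.3]
opening: 0.0005
```

Emit:
{"op": "jog_arm", "data": {
  "dp": [
    [0.001,0,0],
    [0.002,0,0],
    [0.003,0,0],
    [0.003,0,0]
  ],
  "delta_rot": [
    [0,0,0],
    [0,0,0],
    [0,0,0],
    [0,0,0]
  ],
  "fingers": [-1,-1,-1,-1]
}}

```text
time_s: 24.95
position: [0.6195, 0.0965, 0.0571]
orientation: [0.705, 0.06, 0.704, -0.061]
wrist_force: [-0.6, 0.3, 4.9]
opening: 0.0001
```

Emit:
{"op": "jog_arm", "data": {
  "dp": [
    [0.0005,0,0],
    [0.001,0,0],
    [0.0015,0,0],
    [0.0015,0,0]
  ],
  "delta_rot": [
    [0,0,0],
    [0,0,0],
    [0,0,0],
    [0,0,0]
  ],
  "fingers": [-1,-1,-1,-1]
}}

```text
time_s: 25.35
position: [0.6195, 0.0965, 0.0565]
orientation: [0.705, 0.06, 0.704, -0.061]
wrist_force: [-2.5, 0.3, 8.7]
opening: 0.0001
```

Emit:
{"op": "jog_arm", "data": {
  "dp": [
    [0.0005,0,0],
    [0.001,0,0],
    [0.001,0,0],
    [0.001,0,0]
  ],
  "delta_rot": [
    [0,0,0],
    [0,0,0],
    [0,0,0],
    [0,0,0]
  ],
  "fingers": [-1,-1,-1,-1]
}}

```text
time_s: 25.75
position: [0.6195, 0.0965, 0.0565]
orientation: [0.706, 0.06, 0.703, -0.061]
wrist_force: [-2.8, -0.6, 14.8]
opening: 0.0
```

Emit:
{"op": "jog_arm", "data": {
  "dp": [
    [-0.003,0,0],
    [-0.006,0,0],
    [-0.01,0,0],
    [-0.03,0,0],
    [-0.06,0,0]
  ],
  "delta_rot": [
    [0,0,0],
    [0,0,0],
    [0,0,0],
    [0,0,0],
    [0,0,0]
  ],
  "fingers": [-1,-1,-1,-1,-1]
}}

```text
time_s: 26.25
position: [0.6172, 0.0965, 0.1125]
orientation: [0.703, 0.06, 0.706, -0.061]
wrist_force: [-0.0, 0.6, -0.1]
opening: -0.0002
```

Emit:
{"op": "jog_arm", "data": {
  "dp": [
    [-0.04,0,0],
    [-0.06,0,-0.04],
    [-0.06,0,-0.09],
    [-0.06,0,-0.12],
    [-0.06,0,-0.12]
  ],
  "delta_rot": [
    [0,0,0],
    [0,0,0],
    [0,0,0],
    [0,0,0],
    [0,0,0]
  ],
  "fingers": [-1,-1,-1,-1,-1]
}}

```text
time_s: 26.75
position: [0.4945, 0.1179, 0.1735]
orientation: [0.703, 0.06, 0.707, -0.06]
wrist_force: [0.1, 0.8, -0.6]
opening: -0.0002
```

```bash
python3 - <<'E'
from h import *
for n in("top","scene"):
    im=optics.capture(n); cv2.imwrite(f"pics/{n}A.png",im[:,:,::-1])
for n in("top","scene"):
    a=cv2.imread(f"pics/{n}9.png").astype(float);c=cv2.imread(f"pics/{n}A.png").astype(float)
    u,v,w,h=((180,165,35,30) if n=="top" else (260,205,40,45))
    print(n,cv2.phaseCorrelate(a[v:v+h,u:u+w].mean(2),c[v:v+h,u:u+w].mean(2)), abs(a-c)[v:v+h,u:u+w].mean())
b=lambda i,u,v:cv2.resize(np.clip(i[v:v+50,u:u+50]*1.8,0,255).astype(np.uint8),(400,400),interpolation=cv2.INTER_CUBIC)
cv2.imwrite("pics/cA.png",np.hstack([b(cv2.imread("pics/sceneA.png"),250,195),b(cv2.imread("pics/topA.png"),175,155)]))
# bystanders vs first frame
for n in("top","scene"):
    d=abs(cv2.imread(f"pics/{n}0.png").astype(float)-cv2.imread(f"pics/{n}A.png")).max(2)
    B=[(100,150,20,30),(82,220,48,62),(325,158,45,36),(368,220,102,82)] if n=="top" else [(332,290,28,28),(380,212,35,60),(165,122,32,58),(155,72,72,62)]
    print(n,[round(d[y:y+h,x:x+w].mean(),1) for x,y,w,h in B])
E
```

```text
top ((0.05847246601225109, -0.2887287000193588), 0.7176547118831895) 4.371428571428571
scene ((0.05333369993543258, 0.5558804543928773), 0.9398935988653938) 2.1275925925925927
top [np.float64(12.4), np.float64(47.2), np.float64(14.1), np.float64(14.6)]
scene [np.float64(5.4), np.float64(6.3), np.float64(5.4), np.float64(5.3)]
```

View pics/cA.png

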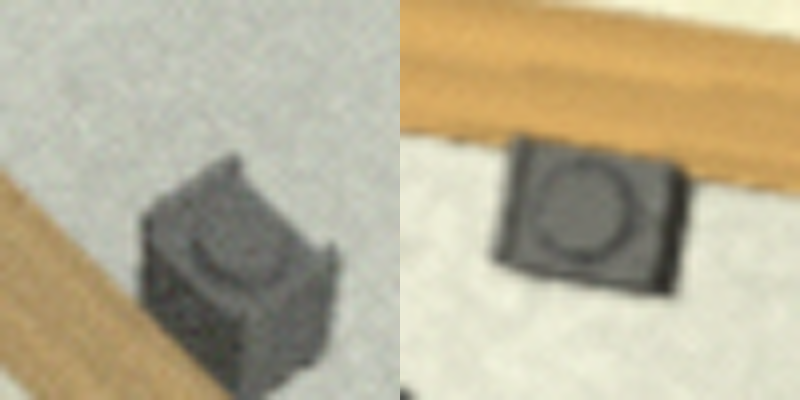

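```bash
python3 -c "
from cell import finish_job; print(finish_job())"
```

```text
the job is handed in; nothing more can be done
None
```

The guide now stands upright and flush against the board's near edge, about 1–2 mm off the middle. Its button was pressed fully down and released. The job is handed in at about 27 s of the 72 s allowed.

- **Turning and placing:** I turned it over in two 90° steps about its lens axis with a regrasp between, and carried it to the edge. The picture after release suggested a gap of about 5 mm. I pushed it from behind with shut fingers until it stopped hard at about 6.6 N.
- **Button:** The fingertips reached z = 0.0565 m, which is the full 6 mm of travel. The force rose to 14.8 N with no more movement, and then I lifted straight off.
- **Flush check:** After the push, the button sat within about 1 px of where a flush, centred guide should show it. The last pictures after the press match those from before it, apart from shifts of 0.3–0.6 px, close to the image noise. My rough reading of the yaw from the picture differed from the board's by up to 2°, about the reading error.
- **Desk things:** In the scene camera all four look unchanged from the first picture. The top view differed at the dispenser, probably because the arm covers it there; I did not look at that picture to confirm.

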